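# Park the level control, free a sagging barrel bolt and hold the guard gate ajar

## Task

Before the guarded test bay may be opened, slide the level control's grip along its track until it stands level with the yellow set mark, and leave it there. Then take the red knob of the gate's sagging barrel bolt, lift the bolt so that its hooked nose passes over the bent-up lip of the keeper while you pull it fully back, swing the spring-closed gate open by the knob to about 20 degrees, and finish while still gripping the knob, holding the gate ajar and steady. Leave the other things on the bench where they are.

Things in the scene. Friction and masses are not known exactly. Their poses are not given: they have to be found in the camera images.
- guard: fixed clear-walled test bay, 145 x 275 mm and 112 mm high, with grey base. Origin under the middle of the base; its x axis points from the gate into the bay (away from the robot, turned up to 0.2 rad), its y axis from the keeper post (right) to the hinge post (left), z up. The gate is its robot-side face, 55 mm to -x of the origin
- gate (a joint): opening angle of the gate in rad: 0 shut, grows as its free edge swings towards the robot (seen from above the gate turns clockwise), stop at 1.2. A spring pulls it shut with 0.23 N m when shut and 0.32 N m at 0.35 rad. While the bolt's nose is in the keeper the gate is blocked
- gate_hinge (a point): point on the hinge axis of the gate, 80 mm above the bench; its axes turn with the gate and are parallel to the guard's when shut. The gate is an aluminium frame 222 mm wide, 8 mm thick, from 24 to 108 mm above the bench, extending from here along its own -y
- keeper (a point): middle of the top edge of the keeper's bent-up lip, on the right post. The bolt's nose has a foot hooked down 9.5 mm below this edge behind the lip, and the lip is 5 mm thick: the bolt cannot be pulled while it sags
- bolt_slide (a joint): how far the bolt is drawn back along the gate towards the hinge (gate +y), in m: 0 bolted, 0.042 fully drawn. Friction about 0.6 N. The raised nose meets nothing; it is past the lip and out of the keeper from 0.023 on
- bolt_lift (a joint): how far the bolt is lifted in its worn guides, in m: 0 sagging, 0.016 stop. It must be lifted by at least 10 mm (12 to 15 is comfortable) until it is past the lip; it weighs about 0.23 kg with the knob and drops by itself when released
- level_top (a point): middle of the top of the level control's black grip, a block 28 mm (across the track) by 20 mm (along the track) and 40 mm tall, its top 54 mm above the bench
- level (a joint): position of that grip along its track in m, 0 to 0.110, growing along the +y axis of level_base (away from the robot). It takes 1.5 N to slide and stays where it is left
- level_base: fixed aluminium track of the level control, 40 x 160 mm and 14 mm high, origin under its middle, y axis along the track (pointing roughly away from the robot), x to the right. It stands either left or right of the bay. At joint 0 the grip is 55 mm to -y of the origin
- mark: yellow set mark, a clip 12 x 10 x 18 mm with a black line, fixed beside the right edge of the track, 28 mm from the track's middle; axes parallel to the track's. The grip is set when its middle is level with it along the track (y axis)
- carton: bystander: blue cardboard box 92 x 66 x 36 mm, on the side of the bay where the level control is not
- flux: bystander: dispensing bottle with red spout, 32 mm wide, 94 mm tall
- pliers: bystander: long-nose pliers, 62 x 147 x 13 mm, lying in front of the bay
- conn_a: bystander: round connector, 28 mm
- conn_b: bystander: round connector, 26 mm
- battery: bystander: upright black and copper block battery, 18 x 27 x 48 mm
- bolt_knob: origin in the middle of the red grip of the bolt's upright knob, a vertical cylinder 16 mm in diameter and 44 mm tall, 144 mm above the bench while the bolt sags. Below it a steel stem 8 mm thick leads down to the bolt; gate and guides stay below 108 mm. It can turn between the fingers. The bolt's axis lies 21 mm in front of the gate's middle plane (gate x = -21 mm); the knob is 150 mm from the hinge along the gate when bolted, 108 mm when fully drawn

How it is judged:
By the outcome, as a careful person would: the job done as asked, in the order asked, and still so for the second after the job is handed in, while the arm keeps its last pose, push and grip.
It also fails if it takes over 46 s, if anything falls off the work surface, if the arm or the gripper's body presses on something with over 40 N, if the wrist force passes 120 N, or if a joint passes its speed limit or range.

## Robot

A 6-joint arm with a two-finger parallel gripper is mounted at the origin on a cart in front of the work surface, level with it; the furniture and walls round the work are solid. World frame = base frame: x ahead of the robot, y to its left, z up, the work surface at z = 0. Lengths are in m, angles in rad, forces in N, time in s.
With the tool pointing down it reaches from about 0.35 to 0.775 m from the base axis. Payload 5.5 kg.
Tool frame: the origin (TCP) lies at the very end of the fingers, on their centre line; the grasp point (between the pads) lies 19 mm behind it; z points along the fingers, y is the line along which they close (so a half turn about z gives the same grasp; the last joint's range is limited). The gripper opens to 85 mm and grips with 20 to 120 N. Pads are 22 mm wide; open, the fingers measure 114 mm over their backs; the gripper's body (76 mm by 85 mm) begins 54 mm behind the grasp point. The pads swing forward as they close: fully open they stand 13 mm farther back than shut.
Start: joints at [1.13, 0.313, 0.046, 1.304, 0, 1.431], TCP at [0.17, 0.549, 0.231] pointing down, gripper open.
Joint ranges: [-2.76, 2.76], [-0.86, 1.69], [-1.03, 1.26], [-2.2, 2.34], [-1.47, 1.5], [-3.14, 3.14]. Speed limits (rad/s): [2.57, 2.57, 3.14, 3.14, 3.14, 3.14].

## Interface

Orientations are given as a unit quaternion [w, x, y, z].
In Python, from workcell import env gives the robot as it stands. The module is installed in compiled form; this text tells all that it offers.
- The arm moves only by the tool jog_arm, never from a script. Its argument "rows" is a list of rows, each a list of 6 numbers: the shift along the world's x, y, z in units of 40 mm (1.0 is 40 mm), then the turn, a rotation vector about the world's x, y, z in units of 6 degrees (1.0 is 6 degrees). In form: [[x, y, z, wx, wy, wz], ...]. A call has 1 to 12 rows; each row is the pose to reach, as a shift and turn from the pose commanded when the call began; what a row does not reach only later rows make up. A row lasts 1/12 s, in which the tool goes at most 41.7 mm and 7.16 degrees, less where a joint would pass 70% of its speed; a pose out of reach is approached as far as the arm can. A call with a gripper value outside its range is refused whole. "jaw" is the gripper command: -1 is fully open, 1 is shut, values between are in proportion, set as the call begins (left out, the last holds). The fingers move at their own pace and stop on an object; "force" is the grip in N (left out, the last holds). Time passes only in rows, so rows that repeat a pose let the fingers close. It gives the time, the measured TCP pose, the force, the opening and the grip force at its end, in the units of the state.
- env.get_state(): the state, without advancing time (a new reading comes with each control period).
- env.read_camera(name): name is "scene" or "top" or "wrist"; returns a dict with "pixels" (400x640x3 uint8, red, green, blue), "mtx" (3x3 intrinsics, pixels), "cam_to_world" (4x4, takes a point from camera to world coordinates). Camera axes: x right, y up, looking along -z (the intrinsics and any distortion apply to the point x, -y, -z); pixel columns grow to the right and rows downward; lengths in m; the calibration is good to about 2 mm. A picture is of the moment at which its call begins. There is no depth.
- env.hand_in(): hands the job in; it is judged then, once.
The state is a dict: "clock": time; "joint_pos": joint angles; "qvel": joint speeds; "tau": joint torques, N m; "tcp_pos": TCP position; "orientation": TCP orientation; "wrist_force": force on the tool from outside, world axes, zero at the start; "ft_torque": the same for the moment, N m; "finger_gap": finger opening in m; "grip_force": force on a finger pad.
Only numpy, scipy, OpenCV 4.12 (cv2) and the standard library are available. Lean on these libraries where they do the work, as an engineer would, in place of code of your own. Each camera call takes 0.05 s, during which the arm holds its last target. There are 200 camera calls.

## Working session

There is one attempt and no reset: what is moved stays moved. The work goes in short steps, Python scripts to look and compute and a tool call to move; the robot and the scene stay as the last step left them, time stands still between calls to the robot, and variables do not carry over. Pictures are saved under pics/ and viewed, at most 11 in all, crops included, and the job is handed in when it is done.

Besides the shell and the picture viewer there is one more tool, called after "Request:" as name(argument=value, ...) on one line, values as JSON. jog_arm: Moves the arm, as the interface text tells. Its arguments: {"type":"object","properties":{"rows":{"type":"array","items":{"type":"array","items":{"type":"number"}}},"jaw":{"type":"number"},"force":{"type":"number"}},"required":["rows"]}

```bash
mkdir -p pics; cat > h.py <<'E'
import numpy as np, cv2
from workcell import env
def snap(n,f):
    c=env.read_camera(n); p=c["pixels"]; cv2.imwrite(f"pics/{f}.png",cv2.cvtColor(p,cv2.COLOR_RGB2BGR)); 
    np.savez(f"pics/{f}.npz",**{k:np.array(c[k]) for k in("pixels","mtx","cam_to_world")}); return c
def load(f): return dict(np.load(f"pics/{f}.npz"))
def ray(c,u,v):
    K,T=c["mtx"],c["cam_to_world"]
    d=np.array([(u-K[0,2])/K[0,0],-(v-K[1,2])/K[1,1],-1.]); d=T[:3,:3]@d
    return T[:3,3],d/np.linalg.norm(d)
def plane(c,u,v,z):
    o,d=ray(c,u,v); return o+d*(z-o[2])/d[2]
def tri(rs):
    A=sum(np.eye(3)-np.outer(d,d) for o,d in rs); b=sum((np.eye(3)-np.outer(d,d))@o for o,d in rs)
    x=np.linalg.solve(A,b); return x,[np.linalg.norm(np.cross(x-o,d)) for o,d in rs]
def blobs(c,lo,hi,amin=15):
    h=cv2.cvtColor(c["pixels"],cv2.COLOR_RGB2HSV); m=cv2.inRange(h,np.array(lo),np.array(hi))
    if lo[0]==0: m|=cv2.inRange(h,np.array([172,lo[1],lo[2]]),np.array([180,255,255]))
    n,_,s,ce=cv2.connectedComponentsWithStats(m); return [(s[i].tolist(),ce[i].round(1).tolist()) for i in range(1,n) if s[i,4]>=amin]
E
python3 - <<'E'
from h import *
for n in("top","scene"):
    c=snap(n,n+"0"); print(n,c["cam_to_world"][:3].round(3).tolist(),c["mtx"].tolist(),c.keys())
    print("red",blobs(c,(0,140,80),(8,255,255))); print("yel",blobs(c,(20,120,100),(35,255,255)))
E
```

```text
top [[-0.06, 0.971, -0.232, 0.27], [-0.998, -0.058, 0.016, -0.062], [0.002, 0.232, 0.973, 1.229]] [[467.67935122335876, 0.0, 321.4644610335652], [0.0, 467.67935122335876, 203.66984216808353], [0.0, 0.0, 1.0]] dict_keys(['pixels', 'mtx', 'cam_to_world'])
red [([399, 150, 6, 7, 29], [401.6, 153.2]), ([443, 163, 4, 4, 15], [444.4, 164.4]), ([31, 189, 7, 9, 43], [34.0, 193.6]), ([310, 188, 6, 9, 43], [312.5, 191.9])]
yel [([0, 0, 310, 62, 13272], [151.8, 23.9]), ([281, 177, 4, 5, 16], [282.6, 179.2]), ([143, 195, 12, 10, 96], [148.6, 199.6]), ([51, 207, 5, 5, 18], [53.3, 209.0]), ([201, 243, 8, 5, 29], [205.0, 245.1]), ([323, 284, 5, 6, 23], [324.9, 286.2]), ([304, 286, 5, 5, 20], [306.4, 288.1])]
scene [[0.724, 0.512, -0.461, 0.061], [-0.689, 0.525, -0.5, -0.61], [-0.014, 0.68, 0.733, 0.869]] [[432.49411905879026, 0.0, 322.8668577475223], [0.0, 432.49411905879026, 207.03382093988506], [0.0, 0.0, 1.0]] dict_keys(['pixels', 'mtx', 'cam_to_world'])
red [([235, 152, 6, 5, 23], [237.2, 153.9]), ([246, 152, 5, 5, 17], [248.1, 153.6]), ([317, 179, 7, 15, 78], [320.1, 185.8]), ([421, 231, 8, 11, 48], [424.7, 237.5]), ([454, 278, 8, 8, 45], [457.5, 281.8])]
yel [([292, 0, 183, 58, 5275], [395.6, 20.2]), ([231, 139, 10, 7, 48], [235.5, 142.0]), ([226, 181, 6, 8, 28], [228.4, 184.8]), ([417, 248, 5, 8, 32], [419.0, 251.5]), ([245, 262, 6, 5, 23], [247.3, 264.1]), ([257, 273, 7, 6, 29], [259.8, 275.5])]
```

View pics/top0.png

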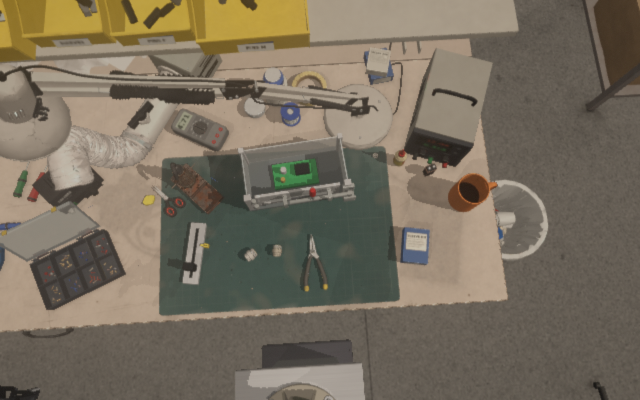

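View pics/scene0.png

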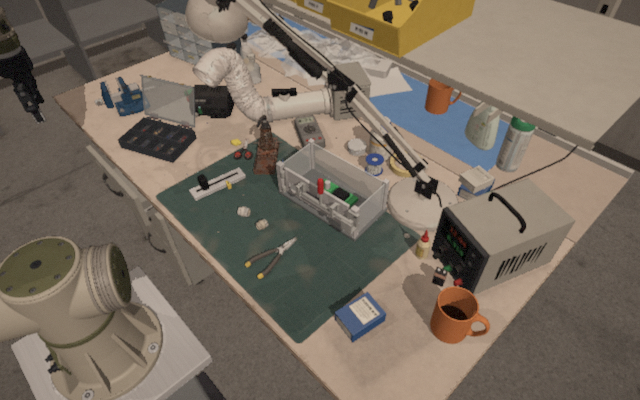

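The top view shows the knob at (312,192), the track at about (195,253) with its grip near (190,266), and the mark at (205,245). The scene view shows the knob at (320,186) and the mark at (228,185). Next I triangulate these and enlarge the two regions.

```bash
python3 - <<'E'
from h import *
t,s=load("top0"),load("scene0")
print("knob",tri([ray(t,312.5,191.9),ray(s,320.1,185.8)]))
print("mark",tri([ray(t,205,245.1),ray(s,228.4,184.8)]))
# white track in top
def white(c,x0,y0,x1,y1):
    g=c["pixels"][y0:y1,x0:x1]; h=cv2.cvtColor(g,cv2.COLOR_RGB2HSV); m=cv2.inRange(h,(0,0,125),(180,60,255))
    cs,_=cv2.findContours(m,cv2.RETR_EXTERNAL,cv2.CHAIN_APPROX_NONE); k=np.vstack([q for q in cs if len(q)>8])+[x0,y0]; return cv2.minAreaRect(k.astype(np.float32))
r=white(t,178,216,212,290); print(r)
for p in cv2.boxPoints(r): print(plane(t,*p,0.014).round(3))
print("ctr",plane(t,*r[0],0.014).round(4))
a=cv2.resize(cv2.cvtColor(t["pixels"],cv2.COLOR_RGB2BGR)[125:295,175:365],None,fx=3,fy=3,interpolation=cv2.INTER_CUBIC)
cv2.imwrite("pics/tc.png",a)
b=cv2.resize(cv2.cvtColor(s["pixels"],cv2.COLOR_RGB2BGR)[130:240,180:400],None,fx=3.6,fy=3.6,interpolation=cv2.INTER_CUBIC)
cv2.imwrite("pics/sc.png",b)
E
```

```text
knob (array([ 0.55974759, -0.06065139,  0.14349108]), [np.float64(0.0008675203502046398), np.float64(0.0008675203502045962)])
mark (array([0.4687647 , 0.23007142, 0.00656351]), [np.float64(0.0010602696847286691), np.float64(0.001060269684728786)])
((194.133056640625, 252.8152618408203), (15.855880737304688, 62.00399398803711), 7.696051120758057)
[0.373 0.288 0.014]
[0.533 0.267 0.014]
[0.525 0.226 0.014]
[0.366 0.247 0.014]
ctr [0.448 0.257 0.014]
```

View pics/tc.png

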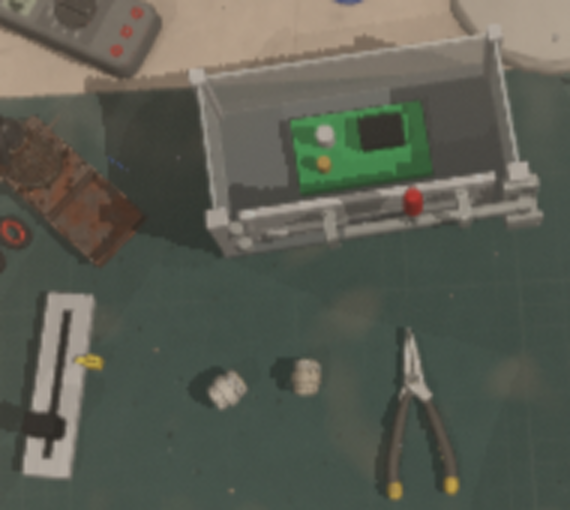

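View pics/sc.png

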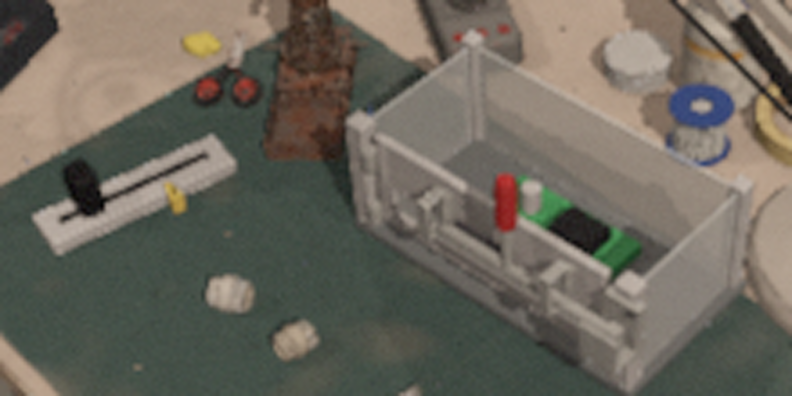

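The enlarged crops show the track's corners cleanly: 161 x 42 mm, pointing about 7.5° to the right of x. The grip is near its robot-side end and the mark is beyond the middle. On the bay, the top view puts the front posts at (247,198) and (348,183).

```bash
python3 - <<'E'
from h import *
t,s=load("top0"),load("scene0")
print("grip",plane(t,191.5,266.3,.054), tri([ray(t,191.5,266.3),ray(s,180+80/3.6,130+165/3.6)]))
P=lambda x,y,z:plane(t,175+x/3,125+y/3,z)
print("posts",P(217,218,.112),P(518,173,.112),"gate top",P(244,214,.108),P(494,180,.108))
print("back",P(196,75,.112),P(494,32,.112))
st=env.get_state(); print({k:np.round(v,3).tolist() for k,v in st.items()})
E
```

```text
grip [0.40863465 0.25296002 0.054     ] (array([0.40819255, 0.24845433, 0.06888088]), [np.float64(0.001409810808151066), np.float64(0.0014098108081511947)])
posts [0.56228489 0.1008655  0.112     ] [ 0.58578535 -0.14866799  0.112     ] gate top [0.5654002  0.07915248 0.108     ] [ 0.58208819 -0.12865578  0.108     ]
back [0.68749669 0.11556762 0.112     ] [ 0.71098219 -0.13746294  0.112     ]
{'clock': 0.1, 'joint_pos': [1.13, 0.314, 0.045, 1.304, 0.0, 1.431], 'qvel': [0.001, -0.003, 0.003, 0.0, 0.001, -0.002], 'tau': [0.004, -48.173, 29.924, 0.013, -0.0, -0.0], 'tcp_pos': [0.17, 0.549, 0.23], 'orientation': [-0.0, 0.15, 0.989, -0.001], 'wrist_force': [-0.504, -0.172, 0.148], 'ft_torque': [-0.017, -0.01, -0.001], 'grip_force': 0.0, 'finger_gap': 0.085}
```

Request:
jog_arm(rows=[[0.6,-0.72,0,0,0,0.2],[1.2,-1.44,0,0,0,0.4],[1.8,-2.2,0,0,0,0.6],[2.4,-2.9,0,0,0,0.8],[3,-3.6,0,0,0,1],[3.6,-4.3,0,0,0,1.2],[4.2,-5,0,0,0,1.4],[4.8,-5.8,0,0,0,1.6],[5.4,-6.5,0,0,0,1.6],[6,-7.2,0,0,0,1.6],[6,-7.2,0,0,0,1.6],[6,-7.2,0,0,0,1.6]], jaw=-1, force=40)

```text
clock: 1.1
tcp_pos: [0.4113, 0.2596, 0.2309]
orientation: [-0.0, 0.069, 0.998, -0.0]
wrist_force: [-0.8, -1.0, 0.3]
finger_gap: 0.0851
grip_force: 0.0
```

```bash
python3 - <<'E'
from h import *
c=snap("wrist","w1"); print(c["cam_to_world"].round(3).tolist(),c["mtx"].round(1).tolist()); print(blobs(c,(20,120,100),(35,255,255),100))
print(env.get_state()["tcp_pos"],env.get_state()["clock"])
E
```

```text
[[0.137, -0.942, -0.305, 0.334], [0.991, 0.13, 0.042, 0.271], [-0.0, -0.308, 0.951, 0.375], [0.0, 0.0, 0.0, 1.0]] [[343.5, 0.0, 316.7], [0.0, 343.5, 196.0], [0.0, 0.0, 1.0]]
[([29, 127, 16, 14, 155], [35.8, 133.3]), ([288, 208, 19, 13, 186], [295.4, 214.4])]
[0.41043075 0.2605766  0.23091403] 1.15
```

View pics/w1.png

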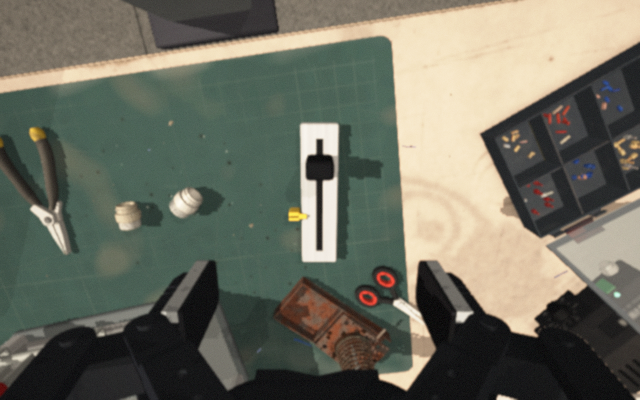

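The wrist view shows the black grip over columns 306–333, rows 154–180, the yellow mark at (295,214), and the track spanning rows 123–262.

```bash
python3 - <<'E'
from h import *
c=load("w1");t=load("top0")
h=cv2.cvtColor(c["pixels"],cv2.COLOR_RGB2HSV)
w=cv2.inRange(h[115:270,290:345],(0,0,150),(180,70,255)); k=cv2.findNonZero(w)+[290,115]; r=cv2.minAreaRect(k.astype(np.float32)); print(r)
C=np.array([plane(c,*p,.014) for p in cv2.boxPoints(r)]); print(C.round(4)); ctr=C.mean(0); 
i=np.argsort(C[:,0]); d=C[i[2:]].mean(0)-C[i[:2]].mean(0); print("len",np.linalg.norm(d)); d/=np.linalg.norm(d); x=np.array([d[1],-d[0],0]); print("ctr",ctr,"yaw",np.arctan2(d[1],d[0]))
b=cv2.inRange(h[140:195,300:340],(0,0,0),(180,255,50)); b=cv2.morphologyEx(b,cv2.MORPH_OPEN,np.ones((9,9))); n,_,s,ce=cv2.connectedComponentsWithStats(b); print(s[1:]+[300,140,0,0,0])
x0,y0,W,H,_=s[1:][s[1:,4].argmax()]+np.array([300,140,0,0,0])
far=plane(c,x0+W/2,y0+H-.5,.054); near=plane(c,x0+W/2,y0,.014); near54=plane(c,x0+W/2,y0,.054)
for n,p in(("far",far),("near14",near),("near54",near54),("mark",plane(c,295.4,214.4,.018)),("mark z.009",plane(c,295.4,214.4,.009)),):
    print(n,p.round(4),"along",((p-ctr)@d).round(4),"across",((p-ctr)@x).round(4))
print(tri([ray(c,295.4,214.4),ray(t,205,245.1)]))
print(tri([ray(c,x0+W/2,y0+H-12),ray(t,191.5,266.3)]))
for y in range(150,186,2): print(y,c["pixels"][y,319].tolist(),end=" ")
a=cv2.resize(cv2.cvtColor(c["pixels"],cv2.COLOR_RGB2BGR)[115:270,270:350],None,fx=3.8,fy=3.8,interpolation=cv2.INTER_CUBIC);cv2.imwrite("pics/w1c.png",a)
E
```

```text
((319.0, 192.0), (138.0, 38.0), 90.0)
[[0.3688 0.2484 0.014 ]
 [0.3742 0.2873 0.014 ]
 [0.5327 0.2684 0.014 ]
 [0.5265 0.2242 0.014 ]]
len 0.15957907883488795
ctr [0.45055028 0.25707881 0.014     ] yaw -0.13540375506111452
[[307 156  26  23 581]]
far [0.4197 0.262  0.054 ] along -0.0313 across -0.0007
near14 [0.4058 0.2642 0.014 ] along -0.0453 across -0.0011
near54 [0.3979 0.265  0.054 ] along -0.0533 across -0.0007
mark [0.4664 0.2284 0.018 ] along 0.0196 across 0.0262
mark z.009 [0.4698 0.2274 0.009 ] along 0.023 across 0.0268
(array([0.46640617, 0.22815769, 0.01707825]), [np.float64(0.0003726154788161568), np.float64(0.0003726154788160701)])
(array([0.41404047, 0.26219076, 0.02235729]), [np.float64(0.0017897637606542685), np.float64(0.0017897637606542455)])
150 [33, 32, 29] 152 [35, 36, 33] 154 [24, 24, 20] 156 [13, 11, 12] 158 [17, 13, 15] 160 [14, 16, 14] 162 [25, 25, 24] 164 [32, 31, 30] 166 [32, 32, 32] 168 [37, 34, 35] 170 [32, 31, 29] 172 [32, 31, 32] 174 [31, 31, 29] 176 [32, 33, 32] 178 [29, 28, 28] 180 [28, 25, 26] 182 [29, 28, 24] 184 [34, 34, 30]
```

View pics/w1c.png

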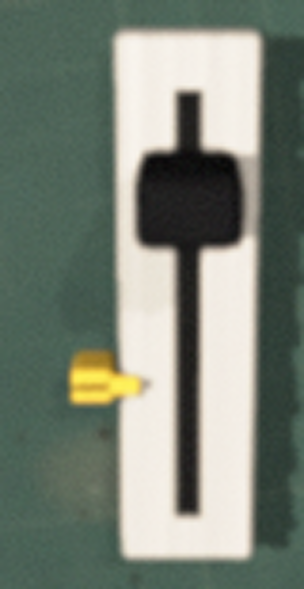

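Request:
jog_arm(rows=[[0,0.05,-0.9,0,0,0],[0,0.05,-1.8,0,0,0],[0,0.05,-2.7,0,0,0],[0,0.05,-3.5,0,0,0],[0,0.05,-4.2,0,0,0],[0,0.05,-4.7,0,0,0],[0,0.05,-5.05,0,0,0],[0,0.05,-5.05,0,0,0],[0,0.05,-5.05,0,0,0]])

```text
clock: 1.9
tcp_pos: [0.4087, 0.264, 0.0288]
orientation: [-0.001, 0.065, 0.998, -0.0]
wrist_force: [-0.1, 0.5, 0.5]
finger_gap: 0.0853
grip_force: 0.0
```

Request:
jog_arm(rows=[[0,0,0,0,0,0],[0,0,0,0,0,0],[0,0,0,0,0,0],[0,0,0,0,0,0],[0,0,0,0,0,0],[0,0,0,0,0,0],[0,0,0,0,0,0],[0,0,0,0,0,0]], jaw=1, force=30)

```text
clock: 2.57
tcp_pos: [0.4108, 0.2625, 0.0303]
orientation: [0.001, 0.067, 0.998, -0.001]
wrist_force: [-1.3, -4.2, 6.7]
finger_gap: 0.0274
grip_force: 31.8
```

Request:
jog_arm(rows=[[0.2,-0.03,0,0,0,0],[0.4,-0.05,0,0,0,0],[0.6,-0.08,0,0,0,0],[0.8,-0.11,0,0,0,0],[1,-0.13,0,0,0,0],[1.2,-0.16,0,0,0,0],[1.4,-0.19,0,0,0,0],[1.5,-0.2,0,0,0,0],[1.55,-0.21,0,0,0,0],[1.55,-0.21,0,0,0,0],[1.55,-0.21,0,0,0,0]])

```text
clock: 3.48
tcp_pos: [0.4734, 0.2538, 0.0303]
orientation: [0.001, 0.067, 0.998, -0.001]
wrist_force: [1.5, -4.5, 4.9]
finger_gap: 0.0275
grip_force: 31.7
```

```bash
python3 - <<'E'
from h import *
c=snap("wrist","w2"); print(env.get_state()["tcp_pos"],env.get_state()["wrist_force"]); print(blobs(c,(20,120,100),(35,255,255),60))
E
```

```text
[0.473442   0.25379424 0.03027347] [ 1.25498823 -4.7074527   5.43791552]
[([248, 224, 41, 32, 842], [263.8, 239.7]), ([550, 371, 19, 15, 61], [559.2, 377.0])]
```

View pics/w2.png

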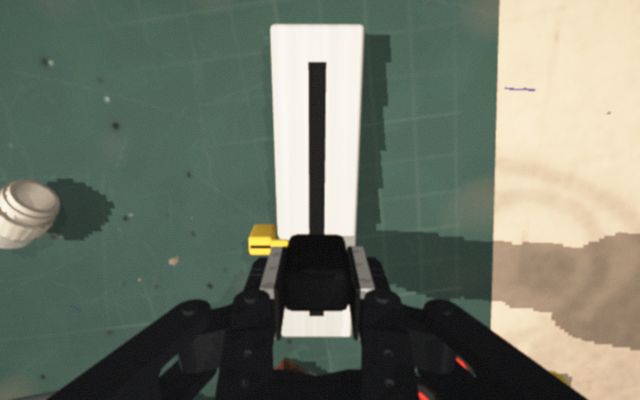

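The close-up wrist view shows the mark at (264,240) with its black line at row ~244. The grip's near face starts at row ~235 and the far edge of its top is at row ~310. I measure these along the track.

```bash
python3 - <<'E'
from h import *
c=load("w2"); ctr=np.array([.4505,.2571,0]); d=np.array([.9908,-.135,0])
# track near end here
p=c["pixels"].astype(int)
print("line",[(r,p[r,250:270].sum(1).mean().round().tolist()) for r in range(222,258)])
print("grip",[(r,p[r,300:340].sum(1).mean().round().tolist()) for r in range(228,322,2)])
for n,u,v,z in(("near end",317,24,.014),("line18",260,244,.018),("line tip14",285,244,.014),("gbot",317,235,.014),("gtopfar",317,310,.054),("far end",317,337,.014)):
    q=plane(c,u,v,z); print(n,q.round(4),((q-ctr)@d).round(4))
a=cv2.resize(cv2.cvtColor(c["pixels"],cv2.COLOR_RGB2BGR)[215:345,235:385],None,fx=4,fy=4,interpolation=cv2.INTER_CUBIC);cv2.imwrite("pics/w2c.png",np.clip(a.astype(float)*2,0,255).astype(np.uint8))
E
```

```text
line [(222, 275.0), (223, 287.0), (224, 310.0), (225, 327.0), (226, 332.0), (227, 338.0), (228, 341.0), (229, 346.0), (230, 350.0), (231, 356.0), (232, 358.0), (233, 360.0), (234, 362.0), (235, 378.0), (236, 441.0), (237, 518.0), (238, 565.0), (239, 582.0), (240, 591.0), (241, 594.0), (242, 594.0), (243, 590.0), (244, 561.0), (245, 437.0), (246, 245.0), (247, 253.0), (248, 444.0), (249, 565.0), (250, 590.0), (251, 593.0), (252, 587.0), (253, 567.0), (254, 493.0), (255, 354.0), (256, 258.0), (257, 217.0)]
grip [(228, 495.0), (230, 498.0), (232, 493.0), (234, 320.0), (236, 63.0), (238, 46.0), (240, 44.0), (242, 43.0), (244, 45.0), (246, 44.0), (248, 46.0), (250, 44.0), (252, 46.0), (254, 47.0), (256, 47.0), (258, 46.0), (260, 47.0), (262, 46.0), (264, 47.0), (266, 48.0), (268, 53.0), (270, 64.0), (272, 68.0), (274, 63.0), (276, 64.0), (278, 67.0), (280, 68.0), (282, 71.0), (284, 70.0), (286, 70.0), (288, 73.0), (290, 69.0), (292, 70.0), (294, 68.0), (296, 68.0), (298, 68.0), (300, 66.0), (302, 66.0), (304, 65.0), (306, 64.0), (308, 57.0), (310, 205.0), (312, 468.0), (314, 495.0), (316, 636.0), (318, 690.0), (320, 690.0)]
near end [0.372 0.268 0.014] -0.0793
line18 [0.4673 0.2263 0.018 ] 0.0208
line tip14 [0.4709 0.238  0.014 ] 0.0228
gbot [0.4681 0.255  0.014 ] 0.0177
gtopfar [0.4834 0.2529 0.054 ] 0.0331
far end [0.5306 0.2466 0.014 ] 0.0808
```

View pics/w2c.png

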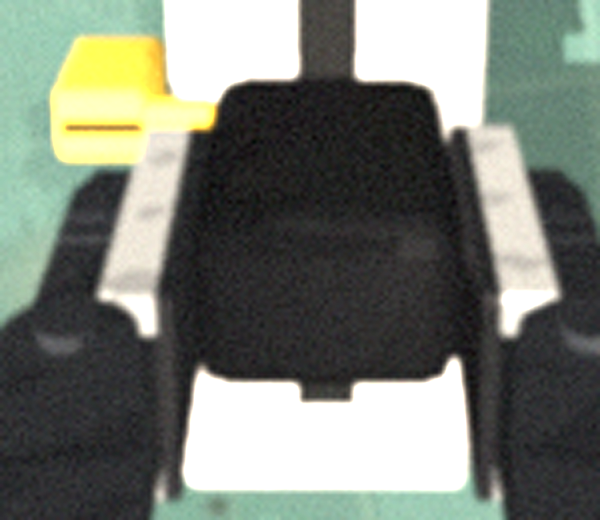

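The enlarged view shows the mark's line at row 246.5. The grip's top face spans rows 269–309.5, with its side face below row 235. I convert the top edges to distances along the track.

```bash
python3 - <<'E'
from h import *
c=load("w2"); w=load("w1"); ctr=np.array([.4505,.2571,0]); d=np.array([.9908,-.135,0])
print(c["cam_to_world"][:3,3])
for n,u,v,z in(("line18",258,246.5,.018),("marknear",258,236.5,.018),("markfar",258,254.5,.018),("gbot",317,234.3,.014),("gtopnear",317,269,.054),("gtopfar",317,310,.054)):
    q=plane(c,u,v,z); print(n,((q-ctr)@d).round(4))
print("top face height for 28mm, bottom corner width:")
r=lambda v,z,a,b: np.linalg.norm(plane(c,a,v,z)-plane(c,b,v,z))
print(r(300,.054,235+195/4,235+470/4), r(237,.014,235+222/4,235+437/4))
for n,v,z in(("w1 gbot",155,.014),("w1 near",161.5,.054),("w1 far",179,.054)):print(n,((plane(w,319.5,v,z)-ctr)@d).round(4))
E
```

```text
[0.39555675 0.26481224 0.17377075]
line18 0.0222
marknear 0.0167
markfar 0.0267
gbot 0.0173
gtopnear 0.014
gtopfar 0.0331
top face height for 28mm, bottom corner width:
0.028004149762830104 0.027380381889261538
w1 gbot -0.0463
w1 near -0.0479
w1 far -0.0307
```

The grip's middle is about 1.7 mm past the line, so I nudge it back, release and rise.

Request:
jog_arm(rows=[[-0.02,0,0,0,0,0],[-0.04,0.005,0,0,0,0],[-0.045,0.006,0,0,0,0],[-0.045,0.006,0,0,0,0],[-0.045,0.006,0,0,0,0]])

```text
clock: 3.95
tcp_pos: [0.4716, 0.254, 0.0303]
orientation: [0.001, 0.067, 0.998, -0.001]
wrist_force: [0.8, -4.8, 5.3]
finger_gap: 0.0275
grip_force: 31.7
```

```bash
python3 - <<'E'
from h import *
c=snap("wrist","w3"); print(env.get_state()["tcp_pos"]); ctr=np.array([.4505,.2571,0]); d=np.array([.9908,-.135,0])
p=c["pixels"].astype(int)
g=lambda a,b,u0,u1:np.array([p[r,u0:u1].sum(1).mean() for r in range(a,b)])
L=g(240,255,254,266); v=240+L.argmin(); F=g(300,320,305,312); f=300+np.argmax(F>200)-.5
print(v,f,((plane(c,260,v+.3,.018)-ctr)@d).round(4),((plane(c,310,f,.054)-ctr)@d).round(4)-.01)
E
```

```text
[0.4715871  0.25402266 0.03025069]
250 309.5 0.0225 0.020999999999999998
```

Request:
jog_arm(rows=[[0,0,0,0,0,0],[0,0,0,0,0,0],[0,0,0,0,0,0],[0,0,0,0,0,0],[0,0,0,0,0,0],[0,0,0,0,0,0],[0,0,0,0,0,0],[0,0,0,0,0,0]], jaw=-1)

```text
clock: 4.67
tcp_pos: [0.4705, 0.2551, 0.0293]
orientation: [-0.0, 0.066, 0.998, 0.0]
wrist_force: [-0.2, 0.3, 0.5]
finger_gap: 0.0853
grip_force: 0.0
```

Request:
jog_arm(rows=[[0,0,0.5,0,0,0],[0,0,1.2,0,0,0],[0,0,2,0,0,0],[0,0,3,0,0,0],[0,0,4,0,0,0],[0,0,4.6,0,0,0],[0,0,5.2,0,0,0],[0,0,5.2,0,0,0]])

```text
clock: 5.33
tcp_pos: [0.473, 0.256, 0.243]
orientation: [0.004, 0.067, 0.998, 0.002]
wrist_force: [2.3, 0.1, 0.3]
finger_gap: 0.0854
grip_force: 0.0
```

```bash
python3 - <<'E'
from h import *
c=snap("wrist","w4"); print(env.get_state()["tcp_pos"]); ctr=np.array([.4505,.2571,0]); d=np.array([.9908,-.135,0])
h=cv2.cvtColor(c["pixels"],cv2.COLOR_RGB2HSV); y=[b for b in blobs(c,(20,120,100),(35,255,255),60)]; print(y)
p=c["pixels"].astype(int); uu=319
print([(r,p[r,309:315].sum(1).mean().round().tolist()) for r in range(140,240)][::1])
E
```

```text
[0.47220799 0.25570295 0.24034537]
[([15, 61, 17, 15, 173], [21.9, 68.2]), ([282, 151, 19, 12, 177], [289.7, 156.7]), ([418, 233, 27, 22, 459], [430.9, 244.2])]
[(140, 302.0), (141, 304.0), (142, 300.0), (143, 305.0), (144, 301.0), (145, 299.0), (146, 300.0), (147, 301.0), (148, 288.0), (149, 240.0), (150, 159.0), (151, 79.0), (152, 44.0), (153, 44.0), (154, 46.0), (155, 50.0), (156, 53.0), (157, 69.0), (158, 78.0), (159, 83.0), (160, 93.0), (161, 100.0), (162, 103.0), (163, 102.0), (164, 100.0), (165, 101.0), (166, 107.0), (167, 98.0), (168, 101.0), (169, 95.0), (170, 101.0), (171, 92.0), (172, 93.0), (173, 86.0), (174, 113.0), (175, 181.0), (176, 240.0), (177, 266.0), (178, 275.0), (179, 280.0), (180, 278.0), (181, 276.0), (182, 277.0), (183, 276.0), (184, 276.0), (185, 278.0), (186, 282.0), (187, 278.0), (188, 278.0), (189, 284.0), (190, 281.0), (191, 292.0), (192, 288.0), (193, 312.0), (194, 435.0), (195, 612.0), (196, 701.0), (197, 714.0), (198, 713.0), (199, 712.0), (200, 713.0), (201, 712.0), (202, 713.0), (203, 712.0), (204, 712.0), (205, 702.0), (206, 634.0), (207, 452.0), (208, 300.0), (209, 257.0), (210, 262.0), (211, 265.0), (212, 270.0), (213, 270.0), (214, 266.0), (215, 270.0), (216, 264.0), (217, 268.0), (218, 266.0), (219, 267.0), (220, 263.0), (221, 269.0), (222, 269.0), (223, 270.0), (224, 274.0), (225, 265.0), (226, 232.0), (227, 199.0), (228, 184.0), (229, 176.0), (230, 167.0), (231, 171.0), (232, 176.0), (233, 181.0), (234, 170.0), (235, 153.0), (236, 139.0), (237, 142.0), (238, 158.0), (239, 185.0)]
```

```bash
python3 - <<'E'
from h import *
c=load("w4"); ctr=np.array([.4505,.2571,0]); d=np.array([.9908,-.135,0])
L=c["pixels"].astype(int)[148:168,282:294].sum(2).mean(1); print(L.round())
for n,u,v,z in(("near",312,157,.054),("far",312,175,.054),("markblob0",288,151.5,.018),("marktop?",288,158.5,.018),("mk far",288,163,.018)):print(n,((plane(c,u,v,z)-ctr)@d).round(4))
E
```

```text
[263. 271. 293. 316. 377. 476. 546. 564. 550. 479. 443. 515. 549. 520.
 413. 297. 251. 247. 247. 248.]
near 0.0134
far 0.0317
markblob0 0.0151
marktop? 0.0228
mk far 0.0278
```

Request:
jog_arm(rows=[[0.22,-0.8,0,0,0,0.2],[0.44,-1.6,0,0,0,0.4],[0.66,-2.4,0,0,0,0.6],[0.88,-3.2,0,0,0,0.8],[1.1,-4,0,0,0,1],[1.32,-4.8,0,0,0,1.2],[1.54,-5.6,0,0,0,1.4],[1.76,-6.4,0,0,0,1.6],[1.98,-7.2,0,0,0,1.8],[2.2,-7.9,0,0,0,2.1],[2.2,-7.9,0,0,0,2.15],[2.2,-7.9,0,0,0,2.15]])

```text
clock: 6.38
tcp_pos: [0.5581, -0.0623, 0.2355]
orientation: [-0.001, -0.044, 0.999, 0.001]
wrist_force: [-0.4, -0.4, -0.5]
finger_gap: 0.0854
grip_force: 0.0
```

```bash
python3 - <<'E'
from h import *
c=snap("wrist","w5"); print(env.get_state()["tcp_pos"],env.get_state()["orientation"],env.get_state()["clock"]); print(c["cam_to_world"][:3,3]); print(blobs(c,(0,140,70),(8,255,255),40))
E
```

```text
[ 0.55783039 -0.06110572  0.23579296] [-1.31576315e-03 -4.50690860e-02  9.98982784e-01  6.65933483e-04] 6.4333
[ 0.48048276 -0.069288    0.37935367]
[([308, 186, 21, 35, 619], [318.0, 203.4]), ([617, 206, 18, 19, 247], [625.8, 214.8]), ([52, 252, 35, 27, 454], [71.2, 263.5])]
```

View pics/w5.png

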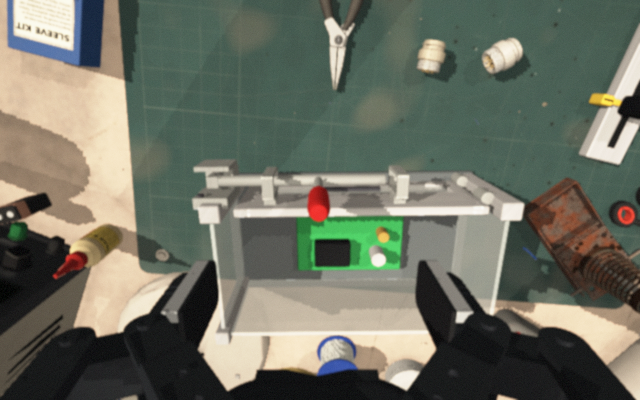

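The level is set: its middle is at 0.0226 and the mark line at 0.0222. The wrist view shows the knob centred at (318,203), and the gate's top edge runs across rows 206–215 nearly parallel to the image.

```bash
python3 - <<'E'
from h import *
c=load("w5");t=load("top0");s=load("scene0")
print(tri([ray(c,318,203.4),ray(t,312.5,191.9),ray(s,320.1,185.8)]), tri([ray(c,318,203.4),ray(s,320.1,185.8)])[0])
print("plane",plane(c,318,203.4,.146),"top",plane(c,318,212,.166))
a,b=plane(c,235,216,.108),plane(c,490,212,.108); print("gate top inner edge",a,b,"yaw",-np.arctan2((b-a)[0],(b-a)[1]))
a,b=plane(c,209,208,.112),plane(c,511,207,.112); print("posts",a,b,"yaw",-np.arctan2((b-a)[0],(b-a)[1]))
E
```

```text
(array([ 0.56045071, -0.06062007,  0.14344204]), [np.float64(0.001233944194590586), np.float64(0.0014800791456749428), np.float64(0.00032641619888939465)]) [ 0.56150686 -0.06054976  0.14289049]
plane [ 0.56086579 -0.06084209  0.146     ] top [ 0.55998102 -0.06102311  0.166     ]
gate top inner edge [ 0.59138763 -0.12836753  0.108     ] [0.5687764  0.08571438 0.108     ] yaw 0.10522940359080653
posts [ 0.584551   -0.14901638  0.112     ] [0.561606   0.09966975 0.112     ] yaw 0.0920043998666451
```

Request:
jog_arm(rows=[[0.06,0,-0.7,0,0,0],[0.06,0,-1.4,0,0,0],[0.06,0,-1.9,0,0,0],[0.06,0,-2.3,0,0,0],[0.06,0,-2.6,0,0,0],[0.06,0,-2.75,0,0,0],[0.06,0,-2.75,0,0,0],[0.06,0,-2.75,0,0,0]])

```text
clock: 7.1
tcp_pos: [0.5607, -0.06, 0.1274]
orientation: [-0.0, -0.047, 0.999, 0.0]
wrist_force: [-0.2, 0.2, -0.5]
finger_gap: 0.0855
grip_force: 0.0
```

Request:
jog_arm(rows=[[0,0,0,0,0,0],[0,0,0,0,0,0],[0,0,0,0,0,0],[0,0,0,0,0,0],[0,0,0,0,0,0],[0,0,0,0,0,0],[0,0,0,0,0,0],[0,0,0,0,0,0],[0,0,0,0,0,0],[0,0,0,0,0,0]], jaw=1, force=50)

```text
clock: 7.93
tcp_pos: [0.5612, -0.0608, 0.1277]
orientation: [0.0, -0.046, 0.999, 0.0]
wrist_force: [0.2, 1.4, 4.2]
finger_gap: 0.0146
grip_force: 49.0
```

```bash
python3 - <<'E'
from h import *
st=env.get_state(); print({k:np.round(v,4).tolist() for k,v in st.items() if k not in("tau","qvel")})
c=snap("wrist","w6"); print(blobs(c,(0,140,70),(8,255,255),40))
E
```

```text
{'clock': 7.9333, 'joint_pos': [-0.2504, 0.3435, -0.1707, 1.0561, 0.0004, -0.3424], 'tcp_pos': [0.5612, -0.0608, 0.1277], 'orientation': [0.0003, -0.046, 0.9989, 0.0001], 'wrist_force': [0.1731, 1.4289, 4.2256], 'ft_torque': [0.3549, 0.1568, -0.0074], 'grip_force': 48.9519, 'finger_gap': 0.0146}
[([298, 243, 39, 82, 2586], [316.9, 284.4])]
```

Request:
jog_arm(rows=[[0,0,0.08,0,0,0],[0,0,0.16,0,0,0],[0,0,0.24,0,0,0],[0,0,0.3,0,0,0],[0,0,0.34,0,0,0],[0,0,0.34,0,0,0],[0,0,0.34,0,0,0]])

```text
clock: 8.57
tcp_pos: [0.561, -0.0608, 0.1409]
orientation: [-0.0, -0.046, 0.999, 0.0]
wrist_force: [1.2, 3.0, -2.1]
finger_gap: 0.0147
grip_force: 48.8
```

```bash
python3 - <<'E'
from h import *
c=snap("wrist","w7"); print(blobs(c,(0,140,70),(8,255,255),40)); print(env.get_state()["tcp_pos"])
s=snap("scene","s7"); print(blobs(s,(0,140,70),(8,255,255),10))
E
```

```text
[([298, 243, 39, 81, 2552], [316.9, 284.2]), ([0, 304, 9, 20, 125], [3.0, 313.3])]
[ 0.56094032 -0.06081993  0.14080912]
[([235, 152, 6, 6, 24], [237.4, 154.0]), ([246, 152, 5, 5, 15], [248.1, 153.5]), ([317, 175, 3, 15, 40], [318.1, 181.6]), ([421, 231, 8, 11, 48], [424.7, 237.5]), ([454, 278, 9, 8, 48], [457.8, 281.8])]
```

Request:
jog_arm(rows=[[-0.01,0.1,0,0,0,0],[-0.02,0.2,0,0,0,0],[-0.03,0.3,0,0,0,0],[-0.04,0.4,0,0,0,0],[-0.05,0.5,0,0,0,0],[-0.06,0.6,0,0,0,0],[-0.06,0.6,0,0,0,0]])

```text
clock: 9.25
tcp_pos: [0.5585, -0.0359, 0.141]
orientation: [0.0, -0.046, 0.999, 0.0]
wrist_force: [1.3, 0.7, -2.5]
finger_gap: 0.0147
grip_force: 48.8
```

Request:
jog_arm(rows=[[-0.01,0.1,0,0,0,0],[-0.02,0.2,0,0,0,0],[-0.03,0.3,0,0,0,0],[-0.035,0.38,0,0,0,0],[-0.04,0.44,0,0,0,0],[-0.04,0.44,0,0,0,0],[-0.04,0.44,0,0,0,0]])

```text
clock: 9.83
tcp_pos: [0.5568, -0.019, 0.1409]
orientation: [-0.0, -0.046, 0.999, 0.0]
wrist_force: [-0.6, 0.9, -1.8]
finger_gap: 0.0143
grip_force: 49.0
```

```bash
python3 - <<'E'
from h import *
c=snap("wrist","w8"); print(blobs(c,(0,140,70),(8,255,255),40)); st=env.get_state(); print(st["tcp_pos"],st["wrist_force"],st["ft_torque"])
E
```

```text
[([298, 243, 39, 81, 2543], [316.7, 284.0])]
[ 0.55684515 -0.0190451   0.14086649] [ 0.83994837  0.7632966  -1.59501546] [ 0.08413133 -0.15633254 -0.01496995]
```

View pics/w8.png

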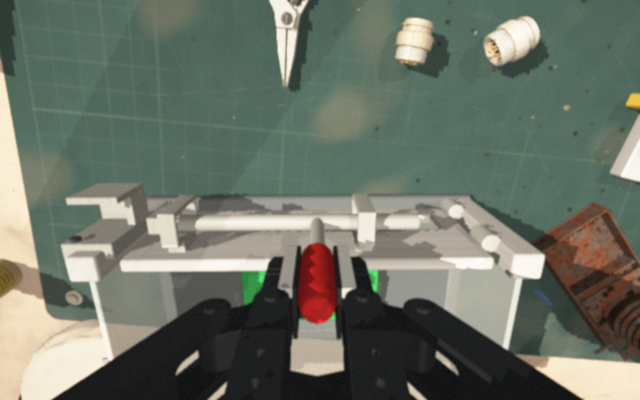

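The view shows the bolt's nose drawn well clear of the keeper, at about (175,222) against (135,205). Now I swing the gate along the arc, with the tool turning along.

Request:
jog_arm(rows=[[0,0.025,0,0,0,0],[-0.12,0.04,0,0,0,-0.4],[-0.24,0.06,0,0,0,-0.83],[-0.36,0.085,0,0,0,-1.25],[-0.47,0.11,0,0,0,-1.67],[-0.58,0.15,0,0,0,-2.1],[-0.7,0.185,0,0,0,-2.5],[-0.8,0.23,0,0,0,-2.9],[-0.88,0.265,0,0,0,-3.2],[-0.94,0.29,0,0,0,-3.4],[-0.94,0.29,0,0,0,-3.4],[-0.94,0.29,0,0,0,-3.4]])

```text
clock: 10.88
tcp_pos: [0.5194, -0.0089, 0.141]
orientation: [0.0, 0.132, 0.991, -0.001]
wrist_force: [0.5, -5.4, -1.7]
finger_gap: 0.0149
grip_force: 49.1
```

Request:
jog_arm(rows=[[0,0,0,0,0,0],[0,0,0,0,0,0],[0,0,0,0,0,0],[0,0,0,0,0,0],[0,0,0,0,0,0],[0,0,0,0,0,0]])

```text
clock: 11.38
tcp_pos: [0.5194, -0.0089, 0.141]
orientation: [0.0, 0.132, 0.991, -0.001]
wrist_force: [0.2, -6.0, -1.6]
finger_gap: 0.0144
grip_force: 49.1
```

```bash
python3 - <<'E'
from h import *
c=snap("wrist","w9"); print(blobs(c,(0,140,70),(8,255,255),40)); st=env.get_state(); print(st["tcp_pos"],st["orientation"],st["wrist_force"],st["ft_torque"])
r=st["tcp_pos"][:2]-np.array([.5672,.0906]); r0=np.array([-.0104,-.1096]); print(np.degrees(np.arctan2(*r0[::-1])-np.arctan2(*r[::-1])),np.linalg.norm(r),np.linalg.norm(r0))
E
```

```text
[([297, 243, 40, 82, 2570], [316.6, 283.9]), ([596, 360, 12, 10, 82], [601.5, 364.7]), ([586, 377, 12, 9, 77], [591.4, 381.3]), ([577, 394, 11, 6, 44], [582.7, 396.2])]
[ 0.51941532 -0.00893575  0.14096051] [ 5.39574080e-05  1.31976815e-01  9.91252235e-01 -1.06053646e-03] [-4.20609706e-03 -5.83975642e+00 -2.15576928e+00] [-1.07043477  0.02606521  0.02410076]
20.223928937821775 0.1104116860524668 0.1100923248914292
```

View pics/w9.png

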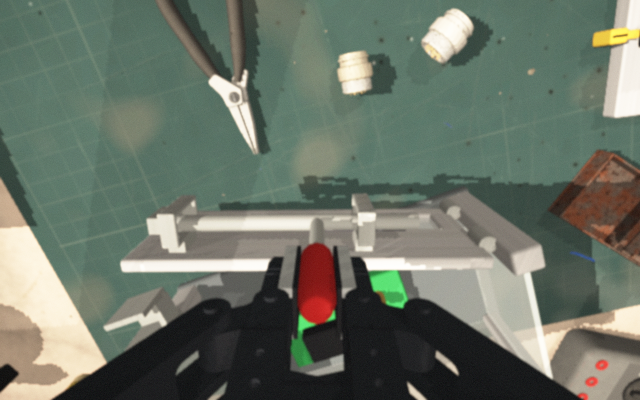

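The gate is open about 20.2° with the bolt at its drawn stop, and the knob is held firm. I hand in.

```bash
python3 -c "
from workcell import env
print(env.hand_in())"
```

```text
the job is handed in; nothing more can be done
None
```

I handed the job in at about 11.4 s: the level grip was within about 0.5 mm of the mark, the bolt was lifted and fully drawn, and the gate was held steady about 20° open by the gripped knob (all camera and arm measurements; the hand-in returned no verdict).

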